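# Find the comb leaf that fits the lift spindle's thread

### The job

Find out which comb leaf fits the thread of the spindle under the gauging bridge: take the leaves from the rack one by one, let each down into the bridge's slot and feel along the thread with a slow, light push (about 5 N, never over 15 N) for the place where its teeth drop fully home. Leave the leaf that fits standing fully home in the thread, put any leaf that does not fit back upright in a slot of the rack, and leave the other things on the bench alone.

Things in the scene. Friction and masses are not known exactly. Their poses are not given: they have to be found in the camera images.
- thread_top (a point): top of the thread crests of the spindle under the bridge, mid length, 49 above the table (all in mm); x along the spindle, z up. A leaf along x has its grip centre 48 above this point with its tips riding on crests, 43 when fully home. Only a leaf of the spindle's own pitch goes home, where its tips meet grooves to within 0.7 mm, found by feel within one pitch along x. A wrong leaf stays 3.5 or more too high.
- cradle: fixed grey plate 220 x 190 x 10 mm carrying three spindles; origin at its underside, 49 below thread_top. The gauging bridge, two level aluminium bars, forms a slot along x over one spindle, centred on thread_top: 8.5 wide, 100 long, top 14.5 above that point, where bevelled lips widen it to 14.5. The slot keeps a leaf upright when let go.
- rack: fixed aluminium rack, plate 100 (x) x 190 (y) x 8 mm; origin at the centre of its underside, on the table. Three slots along x, at y = -60, 0 and 60, each 8.5 wide (14.5 at the bevelled lips) and 74 long; floor 8, wall tops 24 above the origin. A leaf standing in a slot has its grip centre 56 above the origin. Each leaf starts in one of the slots.
- leaf_1_grip (a point): loose steel comb leaf, 90 g. Lengths in mm: plate 62 long (x), 5 thick (y), teeth 5 long below, 8, 10 or 12 apart (which of the three has which is not given); on top a black grip block 36 (x) x 12 (y) x 30 high, to be gripped across the 12. This point: the block's centre, 48 above the tooth tips, 15 below the top; z up. Starts upright in a rack slot, teeth down.
- leaf_2_grip (a point): loose steel comb leaf, 90 g. Lengths in mm: plate 62 long (x), 5 thick (y), teeth 5 long below, 8, 10 or 12 apart (which of the three has which is not given); on top a black grip block 36 (x) x 12 (y) x 30 high, to be gripped across the 12. This point: the block's centre, 48 above the tooth tips, 15 below the top; z up. Starts upright in a rack slot, teeth down.
- leaf_3_grip (a point): loose steel comb leaf, 90 g. Lengths in mm: plate 62 long (x), 5 thick (y), teeth 5 long below, 8, 10 or 12 apart (which of the three has which is not given); on top a black grip block 36 (x) x 12 (y) x 30 high, to be gripped across the 12. This point: the block's centre, 48 above the tooth tips, 15 below the top; z up. Starts upright in a rack slot, teeth down.
- spindle_1: fixed steel spindle lying along x in the cradle, 30 mm across the thread crests, grooves 5.5 deep, pitch 8, 10 or 12 mm (which of the three has which is not given). Origin on its axis near mid length; how the grooves lie to it is not given. The one that matters lies below thread_top; the other two are spares beside it.
- spindle_2: fixed steel spindle lying along x in the cradle, 30 mm across the thread crests, grooves 5.5 deep, pitch 8, 10 or 12 mm (which of the three has which is not given). Origin on its axis near mid length; how the grooves lie to it is not given. The one that matters lies below thread_top; the other two are spares beside it.
- spindle_3: fixed steel spindle lying along x in the cradle, 30 mm across the thread crests, grooves 5.5 deep, pitch 8, 10 or 12 mm (which of the three has which is not given). Origin on its axis near mid length; how the grooves lie to it is not given. The one that matters lies below thread_top; the other two are spares beside it.
- collar: loose brass collar, 38 mm across, 16 mm high, origin at its underside; a bystander, often between rack and cradle.
- brush: loose paint brush lying on the table near the robot; a bystander.
- wrench: loose wrench lying on the table beyond the rack; a bystander.
- tin_tall: loose closed tin, 84 mm across, 120 mm high, origin at its underside; a bystander beyond the middle of the table.
- tin_open: loose open steel tin, 76 mm across, 85 mm high, origin at its underside; a bystander left of the cradle.
- jar: loose glass jar, 70 mm across, 90 mm high, origin at its underside; a bystander right of the rack.
There are look-alikes about, which are no part of the job. Of the things shaped like the rack, the aluminium one is meant. Leave any blue look-alike of the part that bears leaf_1_grip alone.

How it is judged:
By the outcome, as a careful person would: the job done as asked, in the order asked, and still so for the second after the job is handed in, with the robot touching nothing.
It also fails if it takes over 72 s, if anything falls off the work surface, if the arm or the gripper's body presses on something with over 40 N, if the wrist force passes 120 N, or if a joint passes its speed limit or range.

### The arm

A 7-joint arm with a two-finger parallel gripper is mounted at the origin on the work surface. World frame = base frame: x ahead of the robot, y to its left, z up, the work surface at z = 0. Lengths are in m, angles in rad, forces in N, time in s.
With the tool pointing down it reaches from about 0.35 to 0.9 m from the base axis. Payload 8.1 kg.
Tool frame: the origin (TCP) lies on the centre line of the jaws, within the pads' length; the fingertips stand 17 mm ahead of it and the grasp point (between the pads) lies 2 mm behind it; z points along the fingers, y is the direction in which the jaws open and shut (so a half turn about z gives the same grasp; the last joint's range is limited). The gripper opens to 92 mm and grips with 3 to 60 N. Pads are 19 mm wide; open, the fingers measure 130 mm over their backs; the gripper's body (75 mm by 190 mm) begins 47 mm behind the grasp point.
Start: joints at [1.17, 0.434, 0.025, 1.573, -0.012, 1.134, -0.075], TCP at [0.183, -0.598, 0.215] pointing down, gripper open.
Joint ranges: [-2.62, 2.62], [-0.44, 2.09], [-1.27, 1.32], [0.08, 2.57], [-1.32, 4.46], [0.12, 2], [-2.74, 2.74]. Speed limits (rad/s): [2.22, 2.22, 3.01, 3.01, 3.14, 3.14, 3.14].

### API

Orientations are given as a rotation vector (axis times angle).
In Python, from cell import arm, imaging, job gives the robot as it stands.
- The arm moves only by the tool jog_arm, never from a script. Its argument "moves" is a list of rows, each an object with "fingers": the closure, from -1 (fully open) to 1 (shut); "xyz": the shift along the tool's x, y, z in cm, a list of three; "angular": the turn, a rotation vector about the tool's x, y, z in rad, a list of three. In form: [{"fingers": fingers, "xyz": [dx, dy, dz], "angular": [ax, ay, az]}, ...]. A call has 1 to 12 rows; each row is the pose to reach, as a shift and turn from the pose commanded when the call began, along the tool's axes at that moment; what a row does not reach only later rows make up. A row lasts 1/8 s, in which the tool goes at most 62.5 mm and 10.7 degrees, less where a joint would pass 70% of its speed; a pose out of reach is approached as far as the arm can. A call with a gripper value outside its range is refused whole. The fingers move at their own pace and stop on an object; "grip_force" is the grip in N (left out, the last holds). Time passes only in rows, so rows that repeat a pose let the fingers close. It gives the time, the measured TCP pose, the force and the opening at its end, in the units of the state.
- arm.observe(): the state, without advancing time (a new reading comes with each control period).
- imaging.get_image(name): name is "scene" or "side" or "wrist"; returns the picture (384x512x3 uint8, red, green, blue); there is no depth.
- imaging.camera_params(name): a dict with "fx", "fy", "cx", "cy" (pixels), "dist" ([k1, k2, p1, p2, k3] as OpenCV has them; the pictures are not rectified), "rvec" (rotation vector, rad) and "tvec" (3), from world to camera coordinates, as OpenCV has them; the wrist camera has in their place "hand_eye" (4x4, takes a point from camera to tool coordinates, whose origin is the TCP and whose axes are the flange's). Camera axes: x right, y down, z forward; pixel columns grow to the right and rows downward; lengths in m; the calibration is good to about 2 mm. A picture is of the moment at which its call begins: read the wrist's pose just before it. camera_params takes no time and is no camera call.
- job.sign_off(): hands the job in, once; it reports no verdict.
The state is a dict: "clock": time; "joints": joint angles; "dq": joint speeds; "joint_efforts": joint torques, N m; "position": TCP position; "ee_rot": TCP orientation; "force": force on the tool from outside, world axes, zero at the start; "ft_torque": the same for the moment, N m; "width": opening from 0.0 (shut) to 1.0 (fully open).
Only numpy, scipy, OpenCV 4.12 (cv2) and the standard library are available. Lean on these libraries where they do the work, as an engineer would, in place of code of your own. Each camera call takes 0.05 s, during which the arm holds its last target. There are 200 camera calls.

## Working session

There is one attempt and no reset: what is moved stays moved. The work goes in short steps, Python scripts to look and compute and a tool call to move; the robot and the scene stay as the last step left them, time stands still between calls to the robot, and variables do not carry over. Pictures are saved under pics/ and viewed, about 8 in all and at most 12, crops included, and the job is handed in when it is done.

Besides the shell and the picture viewer there is one more tool, called after "Call:" as name([rows], argument=value, ...), one row to a line, values as JSON. jog_arm: Moves the arm, as the interface text tells. Its arguments: {"type":"object","properties":{"moves":{"type":"array"},"grip_force":{"type":"number"}},"required":["moves"]}

```bash
mkdir -p pics; ls; cat > h.py <<'E'
import numpy as np, cv2
from cell import arm, imaging, job
def params(n):
    p=imaging.camera_params(n); K=np.array([[p['fx'],0,p['cx']],[0,p['fy'],p['cy']],[0,0,1.]]); return p,K,np.array(p['dist'],float)
def ext(n,s=None):
    p,K,d=params(n)
    if 'rvec' in p: return K,d,cv2.Rodrigues(np.array(p['rvec'],float))[0],np.array(p['tvec'],float).ravel()
    s=s or arm.observe(); T=np.eye(4);T[:3,:3]=cv2.Rodrigues(np.array(s['ee_rot'],float))[0];T[:3,3]=s['position']
    M=np.linalg.inv(T@np.array(p['hand_eye'])); return K,d,M[:3,:3],M[:3,3]
def ray(E,uv,z):
    K,d,R,t=E; q=cv2.undistortPoints(np.array([[uv]],float),K,d)[0,0]; v=R.T@np.array([q[0],q[1],1]); c=-R.T@t
    return c+v*(z-c[2])/v[2]
def proj(E,P):
    K,d,R,t=E; return cv2.projectPoints(np.array(P,float).reshape(-1,1,3),cv2.Rodrigues(R)[0],t,K,d)[0].reshape(-1,2)
def snap(n,f,scale=1,crop=None):
    im=imaging.get_image(n)[:,:,::-1]
    cv2.imwrite('pics/raw_'+f,im)
    if crop: im=im[crop[1]:crop[3],crop[0]:crop[2]]
    cv2.imwrite('pics/'+f,cv2.resize(im,None,fx=scale,fy=scale,interpolation=cv2.INTER_CUBIC))
E
python3 - <<'E'
from h import *
snap('scene','s.png',1.5);snap('side','d.png',1.5)
s=arm.observe();print(s)
for n in('scene','side'):
    K,d,R,t=ext(n);print(n,K[0,0],-R.T@t,R[2])
print(imaging.camera_params('wrist'))
E
```

```text
pics
{'clock': 0.1, 'joints': array([ 1.17040882,  0.43516752,  0.0250085 ,  1.57400423, -0.01160439,
        1.13400336, -0.07511654]), 'dq': array([-0.0008126 , -0.00016496,  0.00061131, -0.00188214,  0.00012806,
        0.00093592, -0.00179168]), 'joint_efforts': array([ 4.80614224e-03, -6.69129682e+01,  9.88842398e-01, -3.15145218e+01,
       -6.05179416e-02,  3.74697754e-02, -2.72314864e-07]), 'position': array([ 0.18316789, -0.59705763,  0.21381577]), 'ee_rot': array([-3.10548315e+00, -4.65644899e-01,  5.53007227e-04]), 'force': array([-1.2369166 , -0.16487799,  0.12100749]), 'ft_torque': array([-0.00952711,  0.02304744, -0.0124296 ]), 'width': 1.0023110687831558}
scene 352.45569579390934 [1.35249721 0.60507623 0.82115564] [-0.64402548 -0.47137338 -0.60252662]
side 458.3886825394515 [ 0.16286264 -0.79631432  1.06649353] [ 0.25878896  0.59862823 -0.75807158]
{'fx': 326.06663625476125, 'fy': 326.06663625476125, 'cx': 256.6263272070519, 'cy': 195.35373635944526, 'dist': array([-0.06828883,  0.        ,  0.        ,  0.        ,  0.        ]), 'hand_eye': array([[ 1.04322577e-04, -9.66964478e-01, -2.54911136e-01,
         6.87605460e-02],
       [ 9.99999721e-01, -8.75885419e-05,  7.41503723e-04,
         1.28484097e-04],
       [-7.39335056e-04, -2.54911142e-01,  9.66964199e-01,
        -1.70295074e-01],
       [ 0.00000000e+00,  0.00000000e+00,  0.00000000e+00,
         1.00000000e+00]])}
```

View pics/s.png

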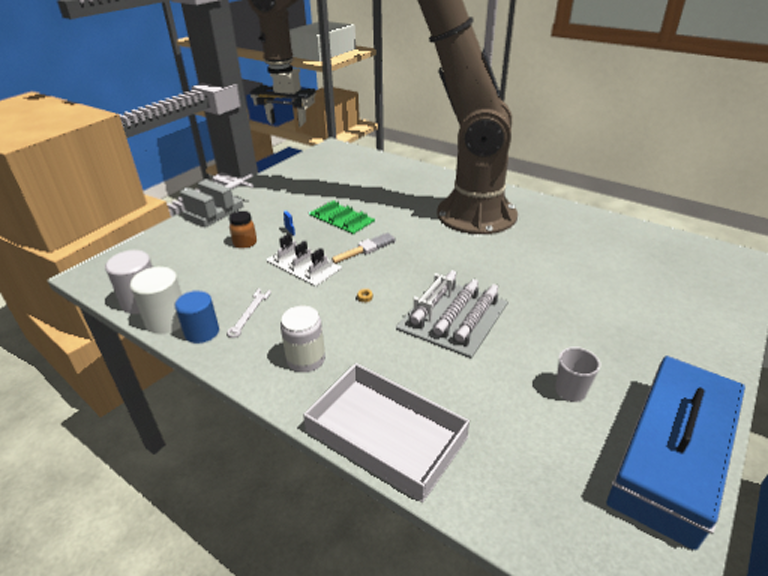

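View pics/d.png

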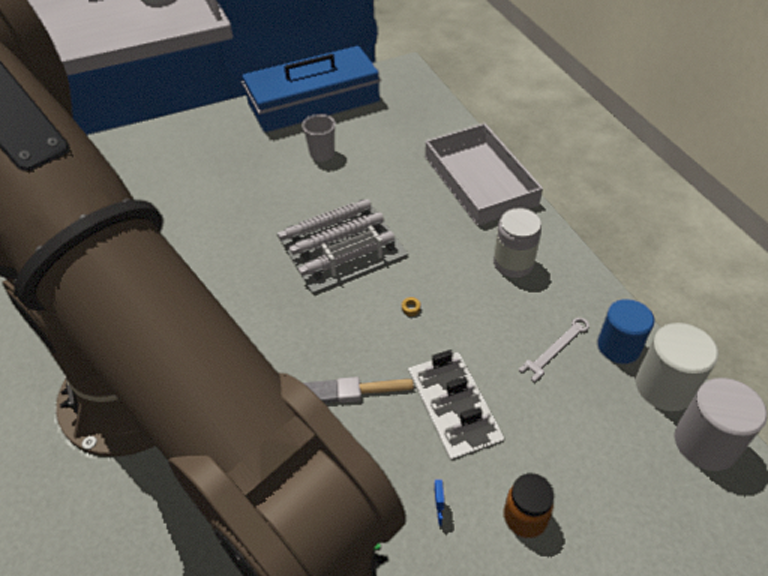

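The scene shows the aluminium rack with three black grips, and the bridge on the cradle's spindle nearest the rack. In the side view the grips are at about (442,357), (456,385) and (471,414), and the bridge at about (352,250). The green rack and the blue leaf are look-alikes.

```bash
python3 - <<'E'
from h import *
E=ext('side')
for n,uv,z in [('gA',(442,355),.071),('gB',(456,383),.071),('gC',(470,412),.071),('rack1',(410,367),.008),('rack2',(456,351),.008),('rack3',(502,437),.008),('rack4',(456,456),.008),('cr1',(278,236),.01),('cr2',(315,290),.01),('cr3',(406,251),.01),('cr4',(366,203),.01),('collar',(411,305),.016),('bridge',(352,248),.063)]:
    print(n,ray(E,(uv[0]/1.5,uv[1]/1.5),z).round(4))
E
```

```text
gA [ 0.5161 -0.207   0.071 ]
gB [ 0.5116 -0.2674  0.071 ]
gC [ 0.5064 -0.3257  0.071 ]
rack1 [ 0.4733 -0.1688  0.008 ]
rack2 [ 0.5662 -0.1726  0.008 ]
rack3 [ 0.5542 -0.36    0.008 ]
rack4 [ 0.4675 -0.3585  0.008 ]
cr1 [0.3588 0.2507 0.01  ]
cr2 [0.3785 0.0752 0.01  ]
cr3 [0.5893 0.0952 0.01  ]
cr4 [0.5705 0.2662 0.01  ]
collar [ 0.5344 -0.0445  0.016 ]
bridge [0.4732 0.1036 0.063 ]
```

```bash
cat >> h.py <<'E'
def pose(s=None):
    s=s or arm.observe(); return cv2.Rodrigues(np.array(s['ee_rot'],float))[0],np.array(s['position'])
def goal(p,yaw,s=None):
    "jog (cm, rad) from present measured pose to world p, tool down, tool x at yaw"
    R,t=pose(s); c,n=np.cos(yaw),np.sin(yaw); G=np.array([[c,n,0],[n,-c,0],[0,0,-1.]])
    print('xyz',(R.T@(np.array(p)-t)*100).round(2),'ang',cv2.Rodrigues(R.T@G)[0].ravel().round(4))
E
python3 -c "
from h import *
goal([.50,-.27,.2],-.07)"
```

```text
xyz [ 39.88 -21.97   1.41] ang [-0.0014  0.0004  0.3677]
```

Call:
jog_arm([
  {"fingers":-1,"xyz":[39.9,-22,1.4],"angular":[0,0,0.368]},
  {"fingers":-1,"xyz":[39.9,-22,1.4],"angular":[0,0,0.368]},
  {"fingers":-1,"xyz":[39.9,-22,1.4],"angular":[0,0,0.368]},
  {"fingers":-1,"xyz":[39.9,-22,1.4],"angular":[0,0,0.368]},
  {"fingers":-1,"xyz":[39.9,-22,1.4],"angular":[0,0,0.368]},
  {"fingers":-1,"xyz":[39.9,-22,1.4],"angular":[0,0,0.368]},
  {"fingers":-1,"xyz":[39.9,-22,1.4],"angular":[0,0,0.368]},
  {"fingers":-1,"xyz":[39.9,-22,1.4],"angular":[0,0,0.368]},
  {"fingers":-1,"xyz":[39.9,-22,1.4],"angular":[0,0,0.368]},
])

```text
clock: 1.23
position: [0.5007, -0.2692, 0.2001]
ee_rot: [-3.139, 0.106, 0.001]
force: [-1.1, -1.1, 0.6]
width: 1.0
```

```bash
python3 - <<'E'
from h import *
import json
s=arm.observe();print(s['clock'],s['position'],s['ee_rot'],s['force'],s['joints'])
snap('wrist','w1.png',1.55)
json.dump({'position':list(s['position']),'ee_rot':list(s['ee_rot'])},open('w1.json','w'))
E
```

```text
1.225 [ 0.50065998 -0.26916546  0.20009663] [-3.13942561e+00  1.06294244e-01  1.17896927e-03] [-1.108612   -1.12936622  0.59444381] [ 0.44078724  0.35897917 -0.05561607  1.72871458  0.02235033  1.05534657
 -1.26081112]
```

View pics/w1.png

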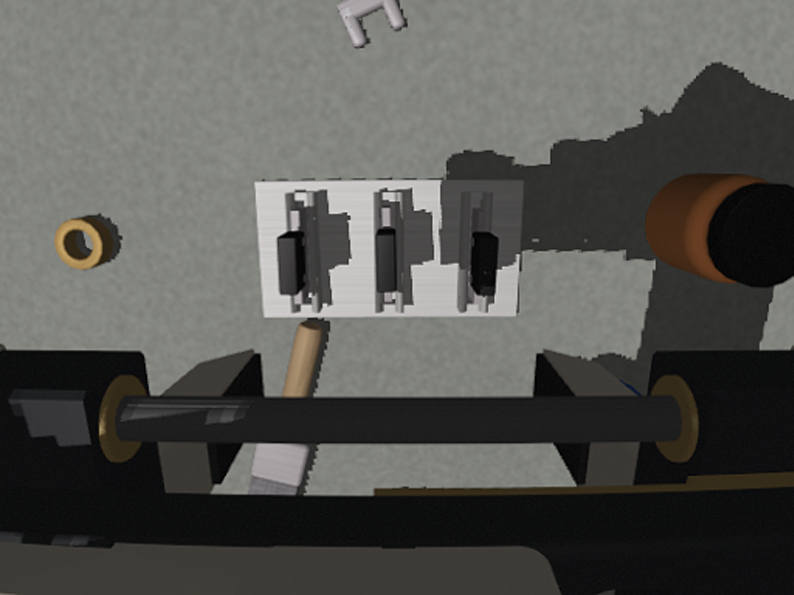

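Wrist view: rack corners at (256,181), (523,181), (518,317) and (263,317). Grip tops are near (289,264), (385,262) and (487,264).

```bash
python3 - <<'E'
from h import *
import json
s=json.load(open('w1.json'));E=ext('wrist',s)
c=[ray(E,(u/1.55,v/1.55),.008)[:2] for u,v in [(256,181),(523,181),(518,317),(263,317)]]
print(np.round(c,4)); m=np.mean(c,0);print('centre',m.round(4))
ax=((c[0]-c[3])+(c[1]-c[2]));yw=np.arctan2(ax[1],ax[0]);ay=(c[0]-c[1])+(c[3]-c[2]);print('yaw',yw,np.arctan2(-ay[0],ay[1]),np.linalg.norm(ax)/2,np.linalg.norm(ay)/2)
for u,v in [(289,264),(385.5,262),(488,264)]:
    print(ray(E,(u/1.55,v/1.55),.071).round(4))
im=cv2.imread('pics/raw_w1.png')[140:205,165:345];cv2.imwrite('pics/w1c.png',cv2.resize(im,None,fx=4.4,fy=4.4,interpolation=cv2.INTER_CUBIC))
E
```

```text
[[ 0.5691 -0.174 ]
 [ 0.5563 -0.3613]
 [ 0.4568 -0.3567]
 [ 0.4697 -0.1658]]
centre [ 0.513  -0.2644]
yaw -0.06393244696415573 -0.06784313443459307 0.09958992803568488 0.18954201266847173
[ 0.5191 -0.2049  0.071 ]
[ 0.5163 -0.263   0.071 ]
[ 0.5109 -0.3244  0.071 ]
```

View pics/w1c.png

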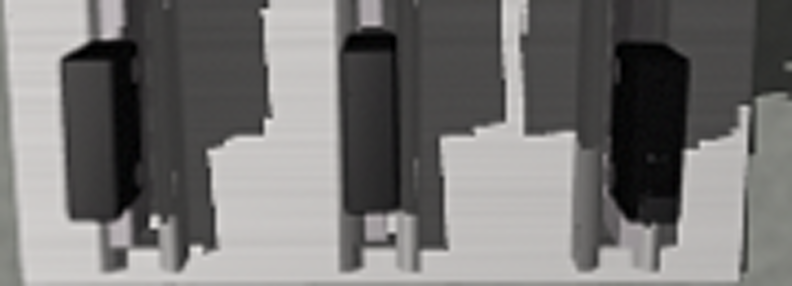

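```bash
python3 - <<'E'
from h import *
goal([.5185,-.2047,.10],-.066)
goal([.5185,-.2047,.054],-.066)
E
```

```text
xyz [ 1.45 -6.75 10.01] ang [ 0.0006  0.0012 -0.0045]
xyz [ 1.45 -6.75 14.61] ang [ 0.0006  0.0012 -0.0045]
```

Call:
jog_arm([
  {"fingers":0.13,"xyz":[1.45,-6.75,5],"angular":[0,0,0]},
  {"fingers":0.13,"xyz":[1.45,-6.75,10],"angular":[0,0,0]},
  {"fingers":0.13,"xyz":[1.45,-6.75,10],"angular":[0,0,0]},
  {"fingers":0.13,"xyz":[1.45,-6.75,10],"angular":[0,0,0]},
  {"fingers":0.13,"xyz":[1.45,-6.75,10],"angular":[0,0,0]},
])

```text
clock: 1.9
position: [0.5203, -0.2064, 0.1028]
ee_rot: [3.138, -0.115, 0.005]
force: [0.5, 0.3, -0.1]
width: 0.504
```

```bash
python3 - <<'E'
from h import *
snap('side','d2.png',4,(250,190,390,320))
print(arm.observe()['width'])
goal([.5185,-.2047,.054],-.066)
E
```

```text
0.47092709508813835
xyz [-0.2  -0.12  4.86] ang [ 0.0015 -0.0032 -0.0067]
```

View pics/d2.png

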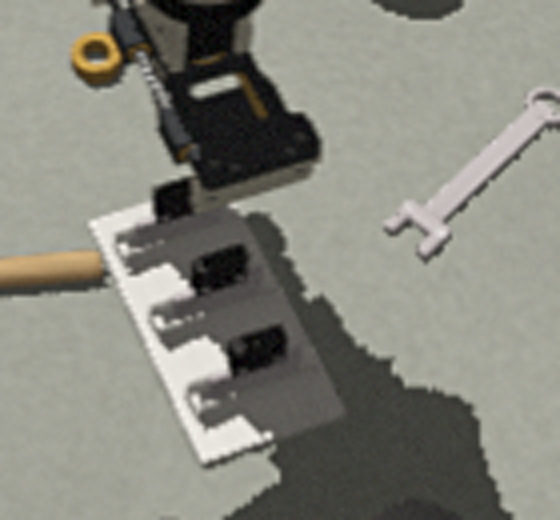

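The fingers straddle the first grip, so I descend and grip it.

Call:
jog_arm([
  {"fingers":0.13,"xyz":[0,0,2.3],"angular":[0,0,0]},
  {"fingers":0.13,"xyz":[0,0,4.6],"angular":[0,0,0]},
  {"fingers":0.13,"xyz":[0,0,4.6],"angular":[0,0,0]},
  {"fingers":1,"xyz":[0,0,4.6],"angular":[0,0,0]},
  {"fingers":1,"xyz":[0,0,4.6],"angular":[0,0,0]},
  {"fingers":1,"xyz":[0,0,4.6],"angular":[0,0,0]},
], grip_force=25)

```text
clock: 2.7
position: [0.5199, -0.204, 0.0553]
ee_rot: [3.139, -0.11, 0.002]
force: [-0.8, 0.6, 0.1]
width: 0.158
```

```bash
python3 - <<'E'
from h import *
goal([.5185,-.2047,.16],-.066)
goal([.41,.105,.2],.1)
s=arm.observe();print(s['force'],s['width'],s['position'],s['ee_rot'])
E
```

```text
xyz [ -0.12   0.08 -10.47] ang [ 0.0003 -0.0012 -0.0043]
xyz [-13.12 -30.05 -14.5 ] ang [ 0.0004 -0.0012 -0.1703]
[-0.81512603  0.61449524  0.09218713] 0.1583654304444588 [ 0.51992694 -0.20400656  0.05529007] [ 3.13927273e+00 -1.10410232e-01  1.85751381e-03]
```

Call:
jog_arm([
  {"fingers":1,"xyz":[0,0,0],"angular":[0,0,0]},
  {"fingers":1,"xyz":[0,0,-2],"angular":[0,0,0]},
  {"fingers":1,"xyz":[0,0,-7],"angular":[0,0,0]},
  {"fingers":1,"xyz":[-4,-6,-12],"angular":[0,0,0]},
  {"fingers":1,"xyz":[-13.1,-30.1,-14.6],"angular":[0,0,-0.17]},
  {"fingers":1,"xyz":[-13.1,-30.1,-14.6],"angular":[0,0,-0.17]},
  {"fingers":1,"xyz":[-13.1,-30.1,-14.6],"angular":[0,0,-0.17]},
  {"fingers":1,"xyz":[-13.1,-30.1,-14.6],"angular":[0,0,-0.17]},
  {"fingers":1,"xyz":[-13.1,-30.1,-14.6],"angular":[0,0,-0.17]},
  {"fingers":1,"xyz":[-13.1,-30.1,-14.6],"angular":[0,0,-0.17]},
])

```text
clock: 3.95
position: [0.4092, 0.1081, 0.201]
ee_rot: [-3.137, -0.164, -0.001]
force: [-0.1, 0.2, -0.9]
width: 0.122
```

```bash
python3 - <<'E'
from h import *
import json
s=arm.observe();print(s['clock'],s['position'],s['ee_rot'],s['force'],s['width'])
snap('wrist','w2.png',1.55); snap('side','d3.png',1)
json.dump({'position':list(s['position']),'ee_rot':list(s['ee_rot'])},open('w2.json','w'))
E
```

```text
3.95 [0.40922256 0.10806066 0.20100374] [-3.13669463e+00 -1.64298755e-01 -1.26662526e-03] [-0.09968048  0.23793493 -0.93606338] 0.12172123947924413
```

View pics/w2.png

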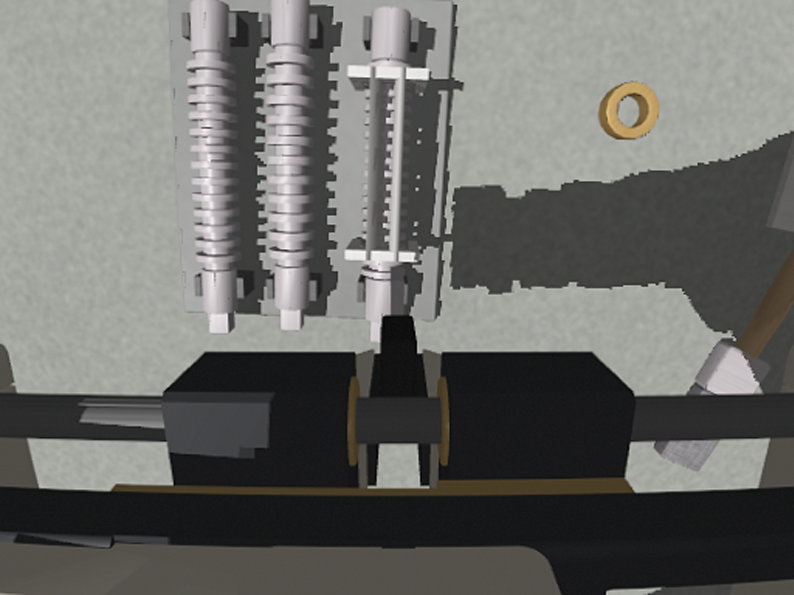

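Wrist view with leaf A held: the bridge runs from about (385,74) to (382,256), and its spindle is the right-hand one. I enlarge it.

```bash
python3 - <<'E'
import cv2
im=cv2.imread('pics/raw_w2.png')[35:180,215:300];a=cv2.resize(im,None,fx=4,fy=4,interpolation=cv2.INTER_CUBIC)
im=cv2.imread('pics/raw_d3.png')[110:255,165:270];b=cv2.resize(im,None,fx=4,fy=4,interpolation=cv2.INTER_CUBIC)
import numpy as np
cv2.imwrite('pics/w2c.png',np.hstack([a,b]))
E
```

```text
(no output)
```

View pics/w2c.png

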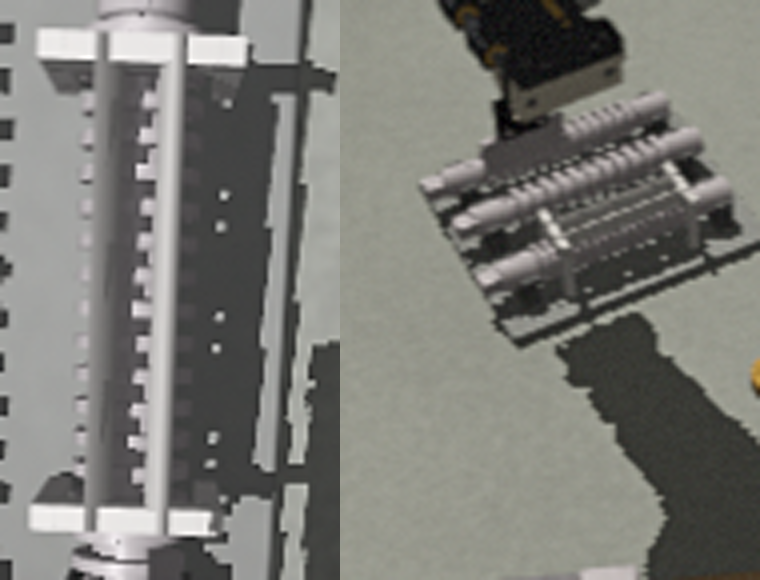

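```bash
python3 - <<'E'
from h import *
import json
s=json.load(open('w2.json'));E=ext('wrist',s)
a=ray(E,(391/1.55,35/1.55),.034);b=ray(E,(380/1.55,290/1.55),.034)
print('axis',a,b,np.arctan2(b[1]-a[1],b[0]-a[0])+np.pi)
def q(u,v,z): return ray(E,(u/4+215,v/4+35),z).round(4)
for n,u,v in [('postTL',37,32),('postTR',248,38),('postBL',30,530),('postBR',235,530)]: print(n,q(u,v,.0635))
for n,u,v in [('Rbar o top',187,70),('Rbar i top',160,70),('Rbar o bot',170,500),('Rbar i bot',146,500),('Lbar o top',93,70),('Lbar i',112,70),('Lbar o bot',83,500),('Lbar i bot',97,500)]: print(n,q(u,v,.0635))
E=ext('side')
for n,u,v in [('near post top mid',555-340,228),('far post',680-340,180)]: print(n,ray(E,(u/4+165,v/4+110),.0635))
E
```

```text
axis [0.55876823 0.1277902  0.034     ] [0.39715446 0.11884993 0.034     ] 0.055262390967249164
postTL [0.5323 0.1495 0.0635]
postTR [0.5359 0.1031 0.0635]
postBL [0.4211 0.1419 0.0635]
postBR [0.4262 0.0932 0.0635]
Rbar o top [0.5277 0.1158 0.0635]
Rbar i top [0.5271 0.1217 0.0635]
Rbar o bot [0.4317 0.1094 0.0635]
Rbar i bot [0.4311 0.1151 0.0635]
Lbar o top [0.5256 0.1365 0.0635]
Lbar i [0.526  0.1323 0.0635]
Lbar o bot [0.4296 0.13   0.0635]
Lbar i bot [0.4299 0.1266 0.0635]
near post top mid [0.427083  0.1168471 0.0635   ]
far post [0.53221592 0.12362683 0.0635    ]
```

The slot centre is about (0.479, 0.123) m at yaw about 0.07. The visible crests are spaced about 8 mm apart. I move over the slot with leaf A.

```bash
python3 - <<'E'
from h import *
s=arm.observe();print(s['position'],s['ee_rot'],s['force'],s['joints'])
goal([.475,.1226,.125],.072)
E
```

```text
[0.40988534 0.10519198 0.20044776] [ 3.13713978e+00  1.57183725e-01 -1.56288065e-04] [-0.21711425 -0.21341672 -1.25253971] [-0.09831173  0.14267329 -0.31095238  2.03202578  0.05314509  0.97458047
 -1.90684637]
xyz [ 6.65 -1.09  7.54] ang [0.0005 0.0001 0.0281]
```

Call:
jog_arm([
  {"fingers":1,"xyz":[6.65,-1.1,5],"angular":[0,0,0.028]},
  {"fingers":1,"xyz":[6.65,-1.1,7.5],"angular":[0,0,0.028]},
  {"fingers":1,"xyz":[6.65,-1.1,7.5],"angular":[0,0,0.028]},
  {"fingers":1,"xyz":[6.65,-1.1,7.5],"angular":[0,0,0.028]},
  {"fingers":1,"xyz":[6.65,-1.1,7.5],"angular":[0,0,0.028]},
])

```text
clock: 4.68
position: [0.4753, 0.1228, 0.1269]
ee_rot: [-3.14, -0.112, -0.003]
force: [-0.1, 0.5, -0.6]
width: 0.125
```

```bash
python3 - <<'E'
from h import *
snap('scene','s2.png',1)
snap('side','d4.png',1)
s=arm.observe();print(s['position'],s['force'],s['clock']);R,t=pose(s)
a=cv2.resize(cv2.imread('pics/raw_s2.png')[140:240,250:350],None,fx=4,fy=4,interpolation=cv2.INTER_CUBIC)
b=cv2.resize(cv2.imread('pics/raw_d4.png')[115:215,180:280],None,fx=4,fy=4,interpolation=cv2.INTER_CUBIC)
cv2.imwrite('pics/c2.png',np.hstack([a,b]))
goal([.475,.1226,.1],.072)
E
```

```text
[0.47531984 0.12303848 0.12676607] [ 0.21269781  0.25733236 -1.03134698] 4.775
xyz [-0.04  0.04  2.68] ang [-0.0001 -0.002  -0.0006]
```

View pics/c2.png

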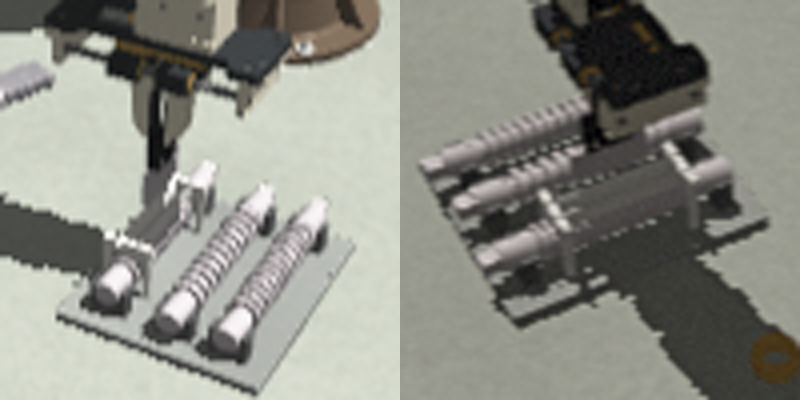

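Leaf A hangs in line over the slot, so I lower it.

Call:
jog_arm([
  {"fingers":1,"xyz":[0,0,1],"angular":[0,0,0]},
  {"fingers":1,"xyz":[0,0,1.6],"angular":[0,0,0]},
  {"fingers":1,"xyz":[0,0,2.0],"angular":[0,0,0]},
  {"fingers":1,"xyz":[0,0,2.4],"angular":[0,0,0]},
  {"fingers":1,"xyz":[0,0,2.6],"angular":[0,0,0]},
])

```text
clock: 5.4
position: [0.4749, 0.1232, 0.0992]
ee_rot: [3.139, 0.113, -0.001]
force: [-0.8, 0.8, -1.3]
width: 0.124
```

Call:
jog_arm([
  {"fingers":1,"xyz":[0,0,0.1],"angular":[0,0,0]},
  {"fingers":1,"xyz":[0,0,0.2],"angular":[0,0,0]},
  {"fingers":1,"xyz":[0,0,0.25],"angular":[0,0,0]},
  {"fingers":1,"xyz":[0,0,0.25],"angular":[0,0,0]},
])

```text
clock: 5.9
position: [0.475, 0.1232, 0.097]
ee_rot: [3.14, 0.113, -0.0]
force: [-0.8, -0.5, -1.3]
width: 0.123
```

Call:
jog_arm([
  {"fingers":1,"xyz":[0,0,0.05],"angular":[0,0,0]},
  {"fingers":1,"xyz":[0,0,0.1],"angular":[0,0,0]},
  {"fingers":1,"xyz":[0,0,0.1],"angular":[0,0,0]},
])

```text
clock: 6.28
position: [0.4751, 0.1232, 0.0961]
ee_rot: [-3.14, -0.113, -0.0]
force: [-0.3, 0.2, 1.5]
width: 0.123
```

Call:
jog_arm([
  {"fingers":1,"xyz":[0,0,0.04],"angular":[0,0,0]},
  {"fingers":1,"xyz":[0,0,0.04],"angular":[0,0,0]},
])

```text
clock: 6.52
position: [0.4753, 0.1233, 0.096]
ee_rot: [-3.139, -0.113, -0.001]
force: [-1.0, 0.3, 5.5]
width: 0.125
```

Contact came at z = 0.0961 with about 6 N net, so the leaf is riding on crests as expected. Now I slide along x.

Call:
jog_arm([
  {"fingers":1,"xyz":[0.05,0,0],"angular":[0,0,0]},
  {"fingers":1,"xyz":[0.1,0,0],"angular":[0,0,0]},
  {"fingers":1,"xyz":[0.15,0,0],"angular":[0,0,0]},
])

```text
clock: 6.9
position: [0.4762, 0.1234, 0.096]
ee_rot: [3.139, 0.113, -0.001]
force: [-4.2, -0.3, 9.6]
width: 0.12
```

Call:
jog_arm([
  {"fingers":1,"xyz":[0.05,0,-0.03],"angular":[0,0,0]},
  {"fingers":1,"xyz":[0.1,0,-0.03],"angular":[0,0,0]},
  {"fingers":1,"xyz":[0.15,0,-0.03],"angular":[0,0,0]},
])

```text
clock: 7.28
position: [0.4771, 0.1234, 0.0962]
ee_rot: [3.139, 0.113, -0.002]
force: [-6.0, -0.8, 10.1]
width: 0.125
```

Call:
jog_arm([
  {"fingers":1,"xyz":[0.05,0,-0.05],"angular":[0,0,0]},
  {"fingers":1,"xyz":[0.1,0,-0.05],"angular":[0,0,0]},
  {"fingers":1,"xyz":[0.1,0,-0.05],"angular":[0,0,0]},
])

```text
clock: 7.65
position: [0.4791, 0.1234, 0.0963]
ee_rot: [3.139, 0.113, -0.0]
force: [-0.4, 0.6, -0.9]
width: 0.125
```

Call:
jog_arm([
  {"fingers":1,"xyz":[0,0,0.05],"angular":[0,0,0]},
  {"fingers":1,"xyz":[0.0,0,0.05],"angular":[0,0,0]},
])

```text
clock: 7.9
position: [0.4792, 0.1235, 0.0961]
ee_rot: [3.14, 0.113, 0.001]
force: [-1.2, -0.9, 2.8]
width: 0.128
```

Call:
jog_arm([
  {"fingers":1,"xyz":[0.05,0,0],"angular":[0,0,0]},
  {"fingers":1,"xyz":[0.1,0,0],"angular":[0,0,0]},
  {"fingers":1,"xyz":[0.1,0,0],"angular":[0,0,0]},
])

```text
clock: 8.28
position: [0.4798, 0.1236, 0.0961]
ee_rot: [3.139, 0.113, -0.0]
force: [-2.0, 0.2, 5.3]
width: 0.125
```

Call:
jog_arm([
  {"fingers":1,"xyz":[0.05,0,0],"angular":[0,0,0]},
  {"fingers":1,"xyz":[0.1,0,0],"angular":[0,0,0]},
  {"fingers":1,"xyz":[0.1,0,0],"angular":[0,0,0]},
])

```text
clock: 8.65
position: [0.4806, 0.1236, 0.0961]
ee_rot: [3.139, 0.113, -0.001]
force: [-2.9, 0.2, 8.1]
width: 0.12
```

Call:
jog_arm([
  {"fingers":1,"xyz":[0.05,0,-0.03],"angular":[0,0,0]},
  {"fingers":1,"xyz":[0.1,0,-0.03],"angular":[0,0,0]},
  {"fingers":1,"xyz":[0.1,0,-0.03],"angular":[0,0,0]},
])

```text
clock: 9.02
position: [0.4812, 0.1236, 0.0963]
ee_rot: [3.139, 0.113, -0.002]
force: [-4.3, -0.7, 6.5]
width: 0.126
```

Call:
jog_arm([
  {"fingers":1,"xyz":[0,0,-0.12],"angular":[0,0,0]},
  {"fingers":1,"xyz":[0.04,0,-0.12],"angular":[0,0,0]},
  {"fingers":1,"xyz":[0.04,0,-0.05],"angular":[0,0,0]},
  {"fingers":1,"xyz":[0.04,0,0.02],"angular":[0,0,0]},
  {"fingers":1,"xyz":[0.04,0,0.02],"angular":[0,0,0]},
])

```text
clock: 9.65
position: [0.4825, 0.1238, 0.0961]
ee_rot: [-3.14, -0.113, -0.0]
force: [-0.8, 0.1, 1.6]
width: 0.124
```

Call:
jog_arm([
  {"fingers":1,"xyz":[0.0,0,-0.07],"angular":[0,0,0]},
  {"fingers":1,"xyz":[0.1,0,-0.07],"angular":[0,0,0]},
  {"fingers":1,"xyz":[0.1,0,-0.02],"angular":[0,0,0]},
  {"fingers":1,"xyz":[0.1,0,0.03],"angular":[0,0,0]},
  {"fingers":1,"xyz":[0.1,0,0.03],"angular":[0,0,0]},
])

```text
clock: 10.28
position: [0.4836, 0.1239, 0.0961]
ee_rot: [-3.139, -0.113, -0.001]
force: [-1.4, -0.7, 4.1]
width: 0.122
```

Call:
jog_arm([
  {"fingers":1,"xyz":[0.0,0,-0.07],"angular":[0,0,0]},
  {"fingers":1,"xyz":[0.1,0,-0.07],"angular":[0,0,0]},
  {"fingers":1,"xyz":[0.1,0,-0.02],"angular":[0,0,0]},
  {"fingers":1,"xyz":[0.1,0,0.0],"angular":[0,0,0]},
  {"fingers":1,"xyz":[0.1,0,0.0],"angular":[0,0,0]},
])

```text
clock: 10.9
position: [0.4846, 0.124, 0.096]
ee_rot: [-3.14, -0.113, -0.001]
force: [-0.1, -0.2, 4.8]
width: 0.121
```

```bash
python3 - <<'E'
from h import *
import json
s=json.load(open('w2.json'));E=ext('wrist',s)
for z in (.034,.045,.049): print(z,[ray(E,(150/4+215-i*.2,v/4+35),z)[0].round(4) for i,v in enumerate([100,135,172,207,241,275,310,342,376,409,441,474])])
s=arm.observe();print(s['force'],s['position'])
E
```

```text
0.034 [np.float64(0.5247), np.float64(0.5166), np.float64(0.5079), np.float64(0.4996), np.float64(0.4914), np.float64(0.4832), np.float64(0.4746), np.float64(0.4667), np.float64(0.4583), np.float64(0.45), np.float64(0.4418), np.float64(0.4333)]
0.045 [np.float64(0.5232), np.float64(0.5153), np.float64(0.5069), np.float64(0.4988), np.float64(0.491), np.float64(0.483), np.float64(0.4747), np.float64(0.4671), np.float64(0.4589), np.float64(0.4509), np.float64(0.443), np.float64(0.4348)]
0.049 [np.float64(0.5226), np.float64(0.5148), np.float64(0.5065), np.float64(0.4986), np.float64(0.4908), np.float64(0.4829), np.float64(0.4748), np.float64(0.4672), np.float64(0.4591), np.float64(0.4512), np.float64(0.4434), np.float64(0.4353)]
[-0.08523435 -0.18864818  4.83946275] [0.4845666  0.12398753 0.09603192]
```

The spindle pitch measures 8.0 mm. One more peck closes the pitch.

Call:
jog_arm([
  {"fingers":1,"xyz":[0.0,0,-0.07],"angular":[0,0,0]},
  {"fingers":1,"xyz":[0.1,0,-0.07],"angular":[0,0,0]},
  {"fingers":1,"xyz":[0.1,0,-0.02],"angular":[0,0,0]},
  {"fingers":1,"xyz":[0.1,0,0.0],"angular":[0,0,0]},
  {"fingers":1,"xyz":[0.1,0,0.0],"angular":[0,0,0]},
])

```text
clock: 11.52
position: [0.4856, 0.1241, 0.096]
ee_rot: [-3.139, -0.113, -0.001]
force: [-1.0, -0.6, 5.1]
width: 0.123
```

```bash
python3 - <<'E'
from h import *
goal([.4857,.124,.17],.072)
goal([.5185,-.2047,.16],-.066)
goal([.5185,-.2047,.085],-.066)
E
```

```text
xyz [ 0.01  0.01 -7.4 ] ang [-0.0001 -0.0005 -0.0002]
xyz [ 0.92 33.03 -6.4 ] ang [-1.000e-04 -5.000e-04  1.378e-01]
xyz [ 0.92 33.03  1.1 ] ang [-1.000e-04 -5.000e-04  1.378e-01]
```

Leaf A never dropped (z stayed at 0.096 over a full pitch), so it goes back to its slot.

Call:
jog_arm([
  {"fingers":1,"xyz":[0,0,-2],"angular":[0,0,0]},
  {"fingers":1,"xyz":[0,0,-6.5],"angular":[0,0,0]},
  {"fingers":1,"xyz":[0,2,-7.4],"angular":[0,0,0]},
  {"fingers":1,"xyz":[0.9,33,-6.4],"angular":[0,0,0.138]},
  {"fingers":1,"xyz":[0.9,33,-6.4],"angular":[0,0,0.138]},
  {"fingers":1,"xyz":[0.9,33,-6.4],"angular":[0,0,0.138]},
  {"fingers":1,"xyz":[0.9,33,-6.4],"angular":[0,0,0.138]},
  {"fingers":1,"xyz":[0.9,33,-6.4],"angular":[0,0,0.138]},
  {"fingers":1,"xyz":[0.9,33,-4],"angular":[0,0,0.138]},
  {"fingers":1,"xyz":[0.9,33,0.2],"angular":[0,0,0.138]},
  {"fingers":1,"xyz":[0.9,33,0.2],"angular":[0,0,0.138]},
])

```text
clock: 12.9
position: [0.5154, -0.2039, 0.0911]
ee_rot: [-3.138, 0.104, 0.01]
force: [-0.2, -0.4, -0.7]
width: 0.124
```

```bash
python3 - <<'E'
from h import *
import time
s=arm.observe();print(s['position'],s['ee_rot'],s['force'],s['dq'])
goal([.5195,-.2040,.0553],-.070)
E
```

```text
[ 0.5154238  -0.20390973  0.09105039] [-3.13809724  0.10418118  0.00983254] [-0.24521249 -0.38786918 -0.7328068 ] [-0.00544861 -0.04966213 -0.005419   -0.05717684 -0.00550114  0.04754115
  0.0062125 ]
xyz [ 0.43 -0.01  3.57] ang [-0.0015  0.0063  0.0036]
```

Call:
jog_arm([
  {"fingers":1,"xyz":[0.1,0,0.5],"angular":[0,0,0.002]},
  {"fingers":1,"xyz":[0.1,0,1.5],"angular":[0,0,0.002]},
  {"fingers":1,"xyz":[0.1,0,2.5],"angular":[0,0,0.002]},
  {"fingers":1,"xyz":[0.1,0,3.3],"angular":[0,0,0.002]},
  {"fingers":1,"xyz":[0.1,0,3.3],"angular":[0,0,0.002]},
])

```text
clock: 13.52
position: [0.5185, -0.2045, 0.06]
ee_rot: [-3.139, 0.107, 0.002]
force: [-0.2, -0.9, -0.9]
width: 0.118
```

Call:
jog_arm([
  {"fingers":1,"xyz":[0,0,0.3],"angular":[0,0,0]},
  {"fingers":1,"xyz":[0,0,0.45],"angular":[0,0,0]},
  {"fingers":0.13,"xyz":[0,0,0.45],"angular":[0,0,0]},
  {"fingers":0.13,"xyz":[0,0,0.45],"angular":[0,0,0]},
  {"fingers":0.13,"xyz":[0,0,0.45],"angular":[0,0,0]},
  {"fingers":0.13,"xyz":[0,0,-2],"angular":[0,0,0]},
  {"fingers":0.13,"xyz":[0,0,-5],"angular":[0,0,0]},
  {"fingers":0.13,"xyz":[0,6,-5],"angular":[0,0,0]},
  {"fingers":0.13,"xyz":[0,6,-5],"angular":[0,0,0]},
  {"fingers":0.13,"xyz":[0,6,-5],"angular":[0,0,0]},
])

```text
clock: 14.78
position: [0.5147, -0.2646, 0.1106]
ee_rot: [-3.139, 0.109, 0.0]
force: [-0.2, 0.3, -0.6]
width: 0.434
```

```bash
python3 - <<'E'
from h import *
s=arm.observe();E=ext('wrist',s);snap('wrist','w3.png',1.3)
print(s['position'],s['width'],s['force'])
goal([.5150,-.2642,.0545],-.068)
E
```

```text
[ 0.51465301 -0.26459706  0.11059783] 0.43408235956748914 [-0.21527544  0.30667091 -0.6166046 ]
xyz [0.02 0.05 5.6 ] ang [-0.0007  0.0003  0.0002]
```

View pics/w3.png

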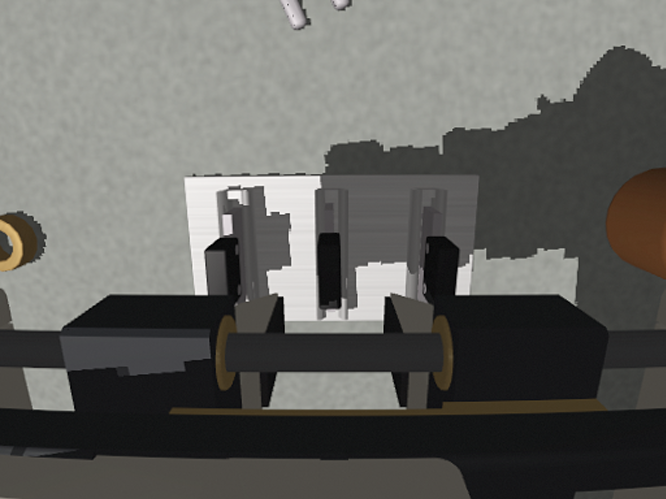

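Leaf A stands in its slot again (left, about (218,270)) and leaf B is centred between the fingers (330,270). I grip B.

Call:
jog_arm([
  {"fingers":0.13,"xyz":[0,0,3],"angular":[0,0,0]},
  {"fingers":0.13,"xyz":[0,0,5.6],"angular":[0,0,0]},
  {"fingers":0.13,"xyz":[0,0,5.6],"angular":[0,0,0]},
  {"fingers":1,"xyz":[0,0,5.6],"angular":[0,0,0]},
  {"fingers":1,"xyz":[0,0,5.6],"angular":[0,0,0]},
  {"fingers":1,"xyz":[0,0,5.6],"angular":[0,0,0]},
  {"fingers":1,"xyz":[0,0,5.6],"angular":[0,0,0]},
])

```text
clock: 15.7
position: [0.5154, -0.2647, 0.0554]
ee_rot: [3.139, -0.107, 0.002]
force: [-0.6, -1.5, 4.1]
width: 0.123
```

```bash
python3 - <<'E'
from h import *
s=arm.observe();print(s['position'],s['ee_rot'],s['force'],s['width'])
goal([.4755,.1236,.17],.072)
E
```

```text
[ 0.51537465 -0.26470873  0.0554061 ] [ 3.13929471e+00 -1.07413904e-01  1.79671515e-03] [-0.56853317 -1.53507319  4.14595605] 0.12272542157248109
xyz [ -6.62 -38.46 -11.48] ang [ 0.0005 -0.0011 -0.1404]
```

Call:
jog_arm([
  {"fingers":1,"xyz":[0,0,-2],"angular":[0,0,0]},
  {"fingers":1,"xyz":[0,0,-7],"angular":[0,0,0]},
  {"fingers":1,"xyz":[0,0,-11.5],"angular":[0,0,0]},
  {"fingers":1,"xyz":[-6.6,-38.5,-11.5],"angular":[0,0,-0.14]},
  {"fingers":1,"xyz":[-6.6,-38.5,-11.5],"angular":[0,0,-0.14]},
  {"fingers":1,"xyz":[-6.6,-38.5,-11.5],"angular":[0,0,-0.14]},
  {"fingers":1,"xyz":[-6.6,-38.5,-11.5],"angular":[0,0,-0.14]},
  {"fingers":1,"xyz":[-6.6,-38.5,-11.5],"angular":[0,0,-0.14]},
  {"fingers":1,"xyz":[-6.6,-38.5,-11.5],"angular":[0,0,-0.14]},
  {"fingers":1,"xyz":[-6.6,-38.5,-11.5],"angular":[0,0,-0.14]},
  {"fingers":1,"xyz":[-6.6,-38.5,-8],"angular":[0,0,-0.14]},
  {"fingers":1,"xyz":[-6.6,-38.5,-7],"angular":[0,0,-0.14]},
])

```text
clock: 17.2
position: [0.4741, 0.123, 0.1232]
ee_rot: [3.138, 0.112, -0.005]
force: [-0.2, 0.3, -0.6]
width: 0.119
```

```bash
python3 - <<'E'
from h import *
snap('scene','x.png')
s=arm.observe();print(s['position'],s['ee_rot'],s['force'])
goal([.4755,.1236,.099],.072)
E
```

```text
[0.47408749 0.12281374 0.12278189] [ 3.13821837  0.11124902 -0.00552113] [ 0.15027567  0.68686573 -2.16307666]
xyz [ 0.15 -0.07  2.38] ang [ 0.0013  0.0036 -0.0011]
```

Call:
jog_arm([
  {"fingers":1,"xyz":[0.05,-0.06,0.5],"angular":[0,0,0]},
  {"fingers":1,"xyz":[0.05,-0.06,1.2],"angular":[0,0,0]},
  {"fingers":1,"xyz":[0.05,-0.06,1.9],"angular":[0,0,0]},
  {"fingers":1,"xyz":[0.05,-0.06,2.3],"angular":[0,0,0]},
  {"fingers":1,"xyz":[0.05,-0.06,2.3],"angular":[0,0,0]},
  {"fingers":1,"xyz":[0.05,-0.06,2.4],"angular":[0,0,0]},
])

```text
clock: 18.0
position: [0.4758, 0.1246, 0.1008]
ee_rot: [3.139, 0.112, 0.0]
force: [-0.3, -2.4, -0.5]
width: 0.123
```

Call:
jog_arm([
  {"fingers":1,"xyz":[0,0.08,0.15],"angular":[0,0,0]},
  {"fingers":1,"xyz":[0,0.08,0.3],"angular":[0,0,0]},
  {"fingers":1,"xyz":[0,0.08,0.4],"angular":[0,0,0]},
  {"fingers":1,"xyz":[0,0.08,0.45],"angular":[0,0,0]},
  {"fingers":1,"xyz":[0,0.08,0.45],"angular":[0,0,0]},
])

```text
clock: 18.62
position: [0.4761, 0.124, 0.0964]
ee_rot: [-3.139, -0.113, -0.001]
force: [-0.2, -1.5, 1.3]
width: 0.12
```

Call:
jog_arm([
  {"fingers":1,"xyz":[0,0.04,0.04],"angular":[0,0,0]},
  {"fingers":1,"xyz":[0,0.04,0.05],"angular":[0,0,0]},
])

```text
clock: 18.88
position: [0.4763, 0.1239, 0.0963]
ee_rot: [-3.139, -0.113, -0.002]
force: [-1.1, -1.4, 6.8]
width: 0.123
```

Leaf B rides at 0.0963. I feel along in 1 mm steps.

Call:
jog_arm([
  {"fingers":1,"xyz":[0.0,0,-0.09],"angular":[0,0,0]},
  {"fingers":1,"xyz":[0.1,0,-0.09],"angular":[0,0,0]},
  {"fingers":1,"xyz":[0.1,0,-0.04],"angular":[0,0,0]},
  {"fingers":1,"xyz":[0.1,0,-0.01],"angular":[0,0,0]},
  {"fingers":1,"xyz":[0.1,0,-0.01],"angular":[0,0,0]},
])

```text
clock: 19.5
position: [0.4769, 0.1238, 0.0963]
ee_rot: [-3.14, -0.113, -0.0]
force: [-3.4, -1.5, 9.5]
width: 0.126
```

Call:
jog_arm([
  {"fingers":1,"xyz":[0.0,0,-0.08],"angular":[0,0,0]},
  {"fingers":1,"xyz":[0.1,0,-0.08],"angular":[0,0,0]},
  {"fingers":1,"xyz":[0.1,0,-0.03],"angular":[0,0,0]},
  {"fingers":1,"xyz":[0.1,0,0],"angular":[0,0,0]},
  {"fingers":1,"xyz":[0.1,0,0],"angular":[0,0,0]},
])

```text
clock: 20.12
position: [0.4781, 0.1239, 0.0963]
ee_rot: [-3.139, -0.113, -0.001]
force: [-2.6, -0.8, 8.6]
width: 0.124
```

Call:
jog_arm([
  {"fingers":1,"xyz":[0.0,0,-0.08],"angular":[0,0,0]},
  {"fingers":1,"xyz":[0.1,0,-0.08],"angular":[0,0,0]},
  {"fingers":1,"xyz":[0.1,0,-0.03],"angular":[0,0,0]},
  {"fingers":1,"xyz":[0.1,0,0],"angular":[0,0,0]},
  {"fingers":1,"xyz":[0.1,0,0],"angular":[0,0,0]},
])

```text
clock: 20.75
position: [0.4792, 0.1239, 0.0963]
ee_rot: [-3.139, -0.113, -0.001]
force: [-2.0, -1.3, 8.0]
width: 0.12
```

Call:
jog_arm([
  {"fingers":1,"xyz":[0.0,0,-0.08],"angular":[0,0,0]},
  {"fingers":1,"xyz":[0.1,0,-0.08],"angular":[0,0,0]},
  {"fingers":1,"xyz":[0.1,0,-0.03],"angular":[0,0,0]},
  {"fingers":1,"xyz":[0.1,0,0],"angular":[0,0,0]},
  {"fingers":1,"xyz":[0.1,0,0],"angular":[0,0,0]},
])

```text
clock: 21.38
position: [0.48, 0.1239, 0.0963]
ee_rot: [-3.14, -0.113, -0.001]
force: [-3.4, -1.7, 9.2]
width: 0.121
```

Call:
jog_arm([
  {"fingers":1,"xyz":[0.0,0,-0.13],"angular":[0,0,0]},
  {"fingers":1,"xyz":[0.1,0,-0.13],"angular":[0,0,0]},
  {"fingers":1,"xyz":[0.1,0,-0.07],"angular":[0,0,0]},
  {"fingers":1,"xyz":[0.1,0,-0.04],"angular":[0,0,0]},
  {"fingers":1,"xyz":[0.1,0,-0.04],"angular":[0,0,0]},
])

```text
clock: 22.0
position: [0.4811, 0.124, 0.0964]
ee_rot: [-3.139, -0.113, -0.001]
force: [0.2, -0.5, 3.5]
width: 0.122
```

Call:
jog_arm([
  {"fingers":1,"xyz":[0.0,0,-0.09],"angular":[0,0,0]},
  {"fingers":1,"xyz":[0.1,0,-0.09],"angular":[0,0,0]},
  {"fingers":1,"xyz":[0.1,0,-0.03],"angular":[0,0,0]},
  {"fingers":1,"xyz":[0.1,0,0],"angular":[0,0,0]},
  {"fingers":1,"xyz":[0.1,0,0],"angular":[0,0,0]},
])

```text
clock: 22.62
position: [0.4819, 0.124, 0.0964]
ee_rot: [-3.14, -0.113, -0.0]
force: [-1.6, -2.3, 3.5]
width: 0.121
```

Call:
jog_arm([
  {"fingers":1,"xyz":[0.0,0,-0.09],"angular":[0,0,0]},
  {"fingers":1,"xyz":[0.1,0,-0.09],"angular":[0,0,0]},
  {"fingers":1,"xyz":[0.1,0,-0.03],"angular":[0,0,0]},
  {"fingers":1,"xyz":[0.1,0,0],"angular":[0,0,0]},
  {"fingers":1,"xyz":[0.1,0,0],"angular":[0,0,0]},
])

```text
clock: 23.25
position: [0.483, 0.1241, 0.0963]
ee_rot: [3.14, 0.113, 0.0]
force: [-0.5, -0.6, 3.5]
width: 0.122
```

Call:
jog_arm([
  {"fingers":1,"xyz":[0.0,0,-0.09],"angular":[0,0,0]},
  {"fingers":1,"xyz":[0.1,0,-0.09],"angular":[0,0,0]},
  {"fingers":1,"xyz":[0.1,0,-0.03],"angular":[0,0,0]},
  {"fingers":1,"xyz":[0.1,0,0],"angular":[0,0,0]},
  {"fingers":1,"xyz":[0.1,0,0],"angular":[0,0,0]},
])

```text
clock: 23.88
position: [0.484, 0.1242, 0.0964]
ee_rot: [3.14, 0.113, 0.0]
force: [-0.7, -0.8, 3.9]
width: 0.123
```

Leaf B covered a full 8 mm pitch with no drop. I return it to its slot.

```bash
python3 - <<'E'
from h import *
goal([.5150,-.2645,.17],-.068)
goal([.5150,-.2645,.06],-.068)
E
```

```text
xyz [ 0.31 38.99 -7.36] ang [-0.     -0.0003  0.1398]
xyz [ 0.31 38.99  3.64] ang [-0.     -0.0003  0.1398]
```

Call:
jog_arm([
  {"fingers":1,"xyz":[0,0,-2],"angular":[0,0,0]},
  {"fingers":1,"xyz":[0,0,-6.5],"angular":[0,0,0]},
  {"fingers":1,"xyz":[0,2,-7.4],"angular":[0,0,0]},
  {"fingers":1,"xyz":[0.4,39,-7.4],"angular":[0,0,0.14]},
  {"fingers":1,"xyz":[0.4,39,-7.4],"angular":[0,0,0.14]},
  {"fingers":1,"xyz":[0.4,39,-7.4],"angular":[0,0,0.14]},
  {"fingers":1,"xyz":[0.4,39,-7.4],"angular":[0,0,0.14]},
  {"fingers":1,"xyz":[0.4,39,-7.4],"angular":[0,0,0.14]},
  {"fingers":1,"xyz":[0.4,39,-7.4],"angular":[0,0,0.14]},
  {"fingers":1,"xyz":[0.4,39,-7.4],"angular":[0,0,0.14]},
  {"fingers":1,"xyz":[0.4,39,-3.5],"angular":[0,0,0.14]},
  {"fingers":1,"xyz":[0.4,39,0.2],"angular":[0,0,0.14]},
])

```text
clock: 25.38
position: [0.5162, -0.2637, 0.0934]
ee_rot: [-3.139, 0.106, -0.002]
force: [0.7, 0.1, -1.2]
width: 0.12
```

```bash
python3 - <<'E'
from h import *
imaging.get_image('side');imaging.get_image('side')
s=arm.observe();print(s['position'],s['force'])
goal([.5150,-.2645,.06],-.068,s)
E
```

```text
[ 0.5131554  -0.26238979  0.09055866] [-0.67058138  0.09646393 -1.49402191]
xyz [0.22 0.21 3.05] ang [-0.0029  0.0067  0.0008]
```

Call:
jog_arm([
  {"fingers":1,"xyz":[0.1,0.2,0.3],"angular":[0,0,0]},
  {"fingers":1,"xyz":[0.1,0.2,1.3],"angular":[0,0,0]},
  {"fingers":1,"xyz":[0.1,0.2,2.3],"angular":[0,0,0]},
  {"fingers":1,"xyz":[0.1,0.2,3.0],"angular":[0,0,0]},
  {"fingers":1,"xyz":[0.1,0.2,3.2],"angular":[0,0,0]},
])

```text
clock: 26.1
position: [0.5164, -0.2665, 0.0617]
ee_rot: [-3.139, 0.107, 0.001]
force: [-0.7, -1.4, -0.7]
width: 0.119
```

Call:
jog_arm([
  {"fingers":1,"xyz":[0,-0.15,0.3],"angular":[0,0,0]},
  {"fingers":1,"xyz":[0,-0.15,0.55],"angular":[0,0,0]},
  {"fingers":1,"xyz":[0,-0.15,0.55],"angular":[0,0,0]},
  {"fingers":0.13,"xyz":[0,-0.15,0.55],"angular":[0,0,0]},
  {"fingers":0.13,"xyz":[0,-0.15,0.55],"angular":[0,0,0]},
  {"fingers":0.13,"xyz":[0,-0.15,0.55],"angular":[0,0,0]},
  {"fingers":0.13,"xyz":[0,-0.15,-2],"angular":[0,0,0]},
  {"fingers":0.13,"xyz":[0,-0.15,-5],"angular":[0,0,0]},
  {"fingers":0.13,"xyz":[0,5.9,-5],"angular":[0,0,0]},
  {"fingers":0.13,"xyz":[0,5.9,-5],"angular":[0,0,0]},
  {"fingers":0.13,"xyz":[0,5.9,-5],"angular":[0,0,0]},
])

```text
clock: 27.48
position: [0.5123, -0.3255, 0.112]
ee_rot: [-3.139, 0.109, 0.001]
force: [1.2, 0.6, -0.2]
width: 0.432
```

```bash
python3 - <<'E'
from h import *
snap('wrist','w4.png',1.2); s=arm.observe();print(s['position'],s['ee_rot'],s['force'])
goal([.5105,-.3243,.0545],-.068)
E
```

```text
[ 0.51263438 -0.32466221  0.11197708] [-3.13897080e+00  1.06515326e-01  5.00997640e-04] [ 0.89172175  1.07089301 -0.6772339 ]
xyz [-0.21 -0.02  5.75] ang [-0.0008  0.0003  0.0002]
```

View pics/w4.png

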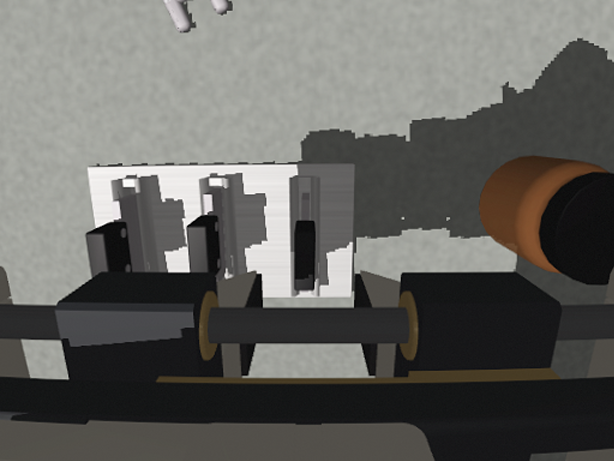

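Leaves A and B stand upright in their slots, and C is centred between the fingers at (305,255). The jar top is below the gripper body's lowest height. I grip C.

Call:
jog_arm([
  {"fingers":0.13,"xyz":[-0.1,0,3],"angular":[0,0,0]},
  {"fingers":0.13,"xyz":[-0.1,0,5.65],"angular":[0,0,0]},
  {"fingers":0.13,"xyz":[-0.1,0,5.65],"angular":[0,0,0]},
  {"fingers":1,"xyz":[-0.1,0,5.65],"angular":[0,0,0]},
  {"fingers":1,"xyz":[-0.1,0,5.65],"angular":[0,0,0]},
  {"fingers":1,"xyz":[-0.1,0,5.65],"angular":[0,0,0]},
  {"fingers":1,"xyz":[-0.1,0,5.65],"angular":[0,0,0]},
])

```text
clock: 28.4
position: [0.5121, -0.3257, 0.0564]
ee_rot: [3.139, -0.107, 0.002]
force: [-0.7, -0.4, 2.9]
width: 0.12
```

```bash
python3 - <<'E'
from h import *
s=arm.observe();print(s['position'],s['ee_rot'],s['force'],s['width'])
goal([.4755,.1234,.17],.072)
E
```

```text
[ 0.51211759 -0.3256981   0.05644897] [ 3.13918596e+00 -1.07281428e-01  1.90219413e-03] [-0.68701022 -0.37878301  2.90956091] 0.11968460779263701
xyz [ -6.71 -44.55 -11.39] ang [ 0.0006 -0.0012 -0.1403]
```

Call:
jog_arm([
  {"fingers":1,"xyz":[0,0,-2],"angular":[0,0,0]},
  {"fingers":1,"xyz":[0,0,-7],"angular":[0,0,0]},
  {"fingers":1,"xyz":[0,0,-11.4],"angular":[0,0,0]},
  {"fingers":1,"xyz":[-6.7,-44.5,-11.4],"angular":[0,0,-0.14]},
  {"fingers":1,"xyz":[-6.7,-44.5,-11.4],"angular":[0,0,-0.14]},
  {"fingers":1,"xyz":[-6.7,-44.5,-11.4],"angular":[0,0,-0.14]},
  {"fingers":1,"xyz":[-6.7,-44.5,-11.4],"angular":[0,0,-0.14]},
  {"fingers":1,"xyz":[-6.7,-44.5,-11.4],"angular":[0,0,-0.14]},
  {"fingers":1,"xyz":[-6.7,-44.5,-11.4],"angular":[0,0,-0.14]},
  {"fingers":1,"xyz":[-6.7,-44.5,-11.4],"angular":[0,0,-0.14]},
  {"fingers":1,"xyz":[-6.7,-44.5,-11.4],"angular":[0,0,-0.14]},
  {"fingers":1,"xyz":[-6.7,-44.5,-7],"angular":[0,0,-0.14]},
])

```text
clock: 29.9
position: [0.4776, 0.1253, 0.1278]
ee_rot: [-3.137, -0.116, -0.011]
force: [0.5, -0.3, -1.6]
width: 0.118
```

```bash
python3 - <<'E'
from h import *
imaging.get_image('side');imaging.get_image('side')
imaging.get_image('side');imaging.get_image('side')
s=arm.observe();print(s['position'],s['force'])
goal([.4755,.1236,.100],.072,s)
E
```

```text
[0.47474084 0.12215193 0.12579707] [ 0.12532534  0.62222934 -1.07959971]
xyz [ 0.09 -0.14  2.58] ang [ 0.0007  0.0019 -0.0012]
```

Call:
jog_arm([
  {"fingers":1,"xyz":[0.05,-0.1,0.6],"angular":[0,0,0]},
  {"fingers":1,"xyz":[0.05,-0.1,1.4],"angular":[0,0,0]},
  {"fingers":1,"xyz":[0.05,-0.1,2.1],"angular":[0,0,0]},
  {"fingers":1,"xyz":[0.05,-0.1,2.5],"angular":[0,0,0]},
  {"fingers":1,"xyz":[0.05,-0.1,2.6],"angular":[0,0,0]},
  {"fingers":1,"xyz":[0.05,-0.1,2.6],"angular":[0,0,0]},
])

```text
clock: 30.85
position: [0.4755, 0.124, 0.0997]
ee_rot: [3.139, 0.113, -0.0]
force: [-1.1, -0.6, -1.7]
width: 0.116
```

Call:
jog_arm([
  {"fingers":1,"xyz":[0,0,0.1],"angular":[0,0,0]},
  {"fingers":1,"xyz":[0,0,0.18],"angular":[0,0,0]},
  {"fingers":1,"xyz":[0,0,0.22],"angular":[0,0,0]},
  {"fingers":1,"xyz":[0,0,0.24],"angular":[0,0,0]},
  {"fingers":1,"xyz":[0,0,0.24],"angular":[0,0,0]},
])

```text
clock: 31.48
position: [0.4757, 0.1242, 0.0974]
ee_rot: [-3.14, -0.112, -0.0]
force: [-0.2, -1.8, 1.4]
width: 0.12
```

Call:
jog_arm([
  {"fingers":1,"xyz":[0,0.03,-0.03],"angular":[0,0,0]},
  {"fingers":1,"xyz":[0.1,0.03,-0.06],"angular":[0,0,0]},
  {"fingers":1,"xyz":[0.1,0.03,0],"angular":[0,0,0]},
  {"fingers":1,"xyz":[0.1,0.03,0.04],"angular":[0,0,0]},
  {"fingers":1,"xyz":[0.1,0.03,0.04],"angular":[0,0,0]},
])

```text
clock: 32.1
position: [0.4768, 0.124, 0.0973]
ee_rot: [-3.139, -0.113, -0.001]
force: [-0.4, -1.0, 6.1]
width: 0.119
```

Call:
jog_arm([
  {"fingers":1,"xyz":[0,0,-0.1],"angular":[0,0,0]},
  {"fingers":1,"xyz":[0.1,0,-0.1],"angular":[0,0,0]},
  {"fingers":1,"xyz":[0.1,0,-0.05],"angular":[0,0,0]},
  {"fingers":1,"xyz":[0.1,0,-0.02],"angular":[0,0,0]},
  {"fingers":1,"xyz":[0.1,0,-0.02],"angular":[0,0,0]},
])

```text
clock: 32.72
position: [0.4777, 0.1241, 0.0974]
ee_rot: [-3.139, -0.113, -0.001]
force: [-1.2, -0.1, 4.8]
width: 0.121
```

Call:
jog_arm([
  {"fingers":1,"xyz":[0,0,-0.08],"angular":[0,0,0]},
  {"fingers":1,"xyz":[0.1,0,-0.08],"angular":[0,0,0]},
  {"fingers":1,"xyz":[0.1,0,-0.03],"angular":[0,0,0]},
  {"fingers":1,"xyz":[0.1,0,0],"angular":[0,0,0]},
  {"fingers":1,"xyz":[0.1,0,0],"angular":[0,0,0]},
])

```text
clock: 33.35
position: [0.4787, 0.1241, 0.0973]
ee_rot: [-3.14, -0.113, -0.001]
force: [-1.0, -1.7, 5.1]
width: 0.123
```

Call:
jog_arm([
  {"fingers":1,"xyz":[0,0,-0.08],"angular":[0,0,0]},
  {"fingers":1,"xyz":[0.1,0,-0.08],"angular":[0,0,0]},
  {"fingers":1,"xyz":[0.1,0,-0.03],"angular":[0,0,0]},
  {"fingers":1,"xyz":[0.1,0,0],"angular":[0,0,0]},
  {"fingers":1,"xyz":[0.1,0,0],"angular":[0,0,0]},
])

```text
clock: 33.98
position: [0.4797, 0.1242, 0.0973]
ee_rot: [-3.139, -0.113, -0.001]
force: [-1.2, -0.7, 4.5]
width: 0.123
```

Call:
jog_arm([
  {"fingers":1,"xyz":[0,0,-0.08],"angular":[0,0,0]},
  {"fingers":1,"xyz":[0.1,0,-0.08],"angular":[0,0,0]},
  {"fingers":1,"xyz":[0.1,0,-0.03],"angular":[0,0,0]},
  {"fingers":1,"xyz":[0.1,0,0],"angular":[0,0,0]},
  {"fingers":1,"xyz":[0.1,0,0],"angular":[0,0,0]},
])

```text
clock: 34.6
position: [0.4806, 0.1242, 0.0971]
ee_rot: [3.14, 0.113, 0.0]
force: [-0.5, -0.2, -0.6]
width: 0.121
```

The force vanished, so the teeth have dropped in at x = 0.4806. I follow down.

Call:
jog_arm([
  {"fingers":1,"xyz":[0,0,0.05],"angular":[0,0,0]},
  {"fingers":1,"xyz":[0,0,0.1],"angular":[0,0,0]},
  {"fingers":1,"xyz":[0,0,0.1],"angular":[0,0,0]},
])

```text
clock: 34.98
position: [0.4805, 0.1242, 0.096]
ee_rot: [3.14, 0.113, -0.0]
force: [-0.1, -0.4, -1.1]
width: 0.116
```

Call:
jog_arm([
  {"fingers":1,"xyz":[0,0,0.08],"angular":[0,0,0]},
  {"fingers":1,"xyz":[0,0,0.16],"angular":[0,0,0]},
  {"fingers":1,"xyz":[0,0,0.2],"angular":[0,0,0]},
  {"fingers":1,"xyz":[0,0,0.2],"angular":[0,0,0]},
])

```text
clock: 35.48
position: [0.4805, 0.1242, 0.0941]
ee_rot: [3.14, 0.113, -0.0]
force: [-0.3, -0.5, -0.9]
width: 0.122
```

Call:
jog_arm([
  {"fingers":1,"xyz":[0,0,0.06],"angular":[0,0,0]},
  {"fingers":1,"xyz":[0,0,0.12],"angular":[0,0,0]},
  {"fingers":1,"xyz":[0,0,0.16],"angular":[0,0,0]},
  {"fingers":1,"xyz":[0,0,0.18],"angular":[0,0,0]},
  {"fingers":1,"xyz":[0,0,0.18],"angular":[0,0,0]},
])

```text
clock: 36.1
position: [0.4808, 0.1243, 0.0925]
ee_rot: [-3.139, -0.113, -0.001]
force: [0.2, -0.2, 1.0]
width: 0.122
```

Call:
jog_arm([
  {"fingers":1,"xyz":[0,0,0.03],"angular":[0,0,0]},
  {"fingers":1,"xyz":[0,0,0.04],"angular":[0,0,0]},
  {"fingers":1,"xyz":[0,0,0.04],"angular":[0,0,0]},
])

```text
clock: 36.48
position: [0.4809, 0.1243, 0.0924]
ee_rot: [-3.139, -0.113, -0.001]
force: [-1.6, -0.7, 5.7]
width: 0.118
```

Fully home: the leaf dropped 4.9 mm and now rests firmly. I ease off, release and withdraw.

Call:
jog_arm([
  {"fingers":1,"xyz":[0,0,-0.04],"angular":[0,0,0]},
  {"fingers":1,"xyz":[0,0,-0.04],"angular":[0,0,0]},
  {"fingers":0,"xyz":[0,0,-0.04],"angular":[0,0,0]},
  {"fingers":0,"xyz":[0,0,-0.04],"angular":[0,0,0]},
  {"fingers":0,"xyz":[0,0,-0.04],"angular":[0,0,0]},
  {"fingers":0,"xyz":[0,0,-2],"angular":[0,0,0]},
  {"fingers":0,"xyz":[0,0,-6],"angular":[0,0,0]},
  {"fingers":0,"xyz":[-6,0,-11],"angular":[0,0,0]},
  {"fingers":0,"xyz":[-6,0,-11],"angular":[0,0,0]},
  {"fingers":0,"xyz":[-6,0,-11],"angular":[0,0,0]},
  {"fingers":0,"xyz":[-6,0,-11],"angular":[0,0,0]},
])

```text
clock: 37.85
position: [0.4213, 0.1196, 0.2011]
ee_rot: [3.139, 0.112, -0.001]
force: [-0.6, 0.3, 0.0]
width: 0.499
```

```bash
python3 - <<'E'
from h import *
snap('wrist','w5.png',1); snap('side','d5.png')
s=arm.observe();print(s['position'],s['force'],s['clock'],s['width'])
a=cv2.resize(cv2.imread('pics/raw_w5.png')[0:250,120:370],(600,600),interpolation=cv2.INTER_CUBIC)
b=cv2.resize(cv2.imread('pics/raw_d5.png')[110:310,180:350],None,fx=1,fy=1)
c=np.zeros((600,200,3),np.uint8);c[:200,:170]=b
cv2.imwrite('pics/f.png',np.hstack([a,c]))
E
```

```text
[0.42104498 0.1196744  0.20083579] [0.83308144 0.18427266 0.28460852] 37.95 0.4979840128294962
```

View pics/f.png

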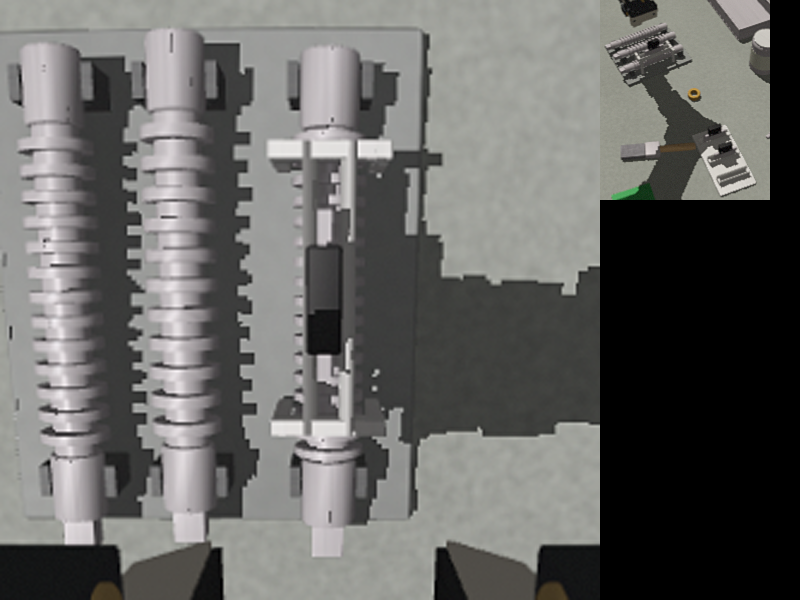

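The leaf stands upright in the slot with its grip at (324,300). The other two leaves are upright in the rack, and nothing else has been disturbed.

```bash
python3 -c "
from h import *
print(job.sign_off())"
```

```text
the job is handed in; nothing more can be done
None
```

The third leaf, the one from the rack slot farthest from the cradle, fits the spindle under the bridge and is standing fully home in its thread. I handed the job in at about 38 s of the 72 s allowed.

- **Leaves that did not fit:** I tried the other two first. Each was felt along about one pitch in steps of roughly 1 mm and stayed riding on the crests. Both are back upright in their own rack slots.
- **The fit:** The third leaf dropped in at x ≈ 0.481 m. It sank 4.9 mm, against 5 mm expected, and then held under a light push of about 6 N. The images put the spindle's pitch at 8 mm.
- **Push force:** On the first two leaves the push drifted up to about 11 N at times. That is above the 5 N aimed for, and no reading went over 15 N. Readings came only at the end of each move, so brief peaks in between were not seen.
- **Last checks:** In the final pictures the fitting leaf stands upright in the bridge's slot, clear of the gripper, and the other two stand in the rack. The tool's force reading was back near zero. I measured the seating depth while still gripping the leaf and did not measure it again after letting go.

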